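# Tuck the edging strip under the spill board's cover leaf and hold it down

## Task

Pick up the metal edging strip by its upright flange and slide its long thin edge under the white spill board's lapped cover leaf, centred and square, fully home against the hidden stop, without lifting the leaf. Press the strip flat on the board with about 10 newtons and finish while still holding it down so: do not let go. Leave the timer, petri dish and coverslip box where they are.

Things in the scene. Friction and masses are not known exactly. Their poses are not given: they have to be found in the camera images.
- strip: Loose bare aluminium plate, 0.13 kg: x from -30 to +85 mm, y +-55 mm, 4 mm thick (3 mm over the last 10 mm at +x). An upright grip flange crosses it at x = 0: 10 mm thick along x, 60 mm long along y, top 39 mm above the underside. Origin: on the underside below the middle of the flange; z up. The edge to tuck is the one farther from the flange (+x). Balance point 20 mm ahead of the flange.
- strip_nose (a point): Middle of the strip's long thin +x edge, at the underside, 85 mm ahead of the strip's origin.
- board: White plastic board fixed on the bench, 190 mm (x) by 130 mm (y), flat top 12 mm above the bench. Origin: centre of the underside; z up. A steel cover leaf laps its +x half; the top is bare from x = -95 to +12 mm. The strip goes in along +x at y = 0 until its thin edge meets a stop bar (7 mm high) at x = +52 mm under the leaf; the flange then stands at x = -33 mm.
- leaf (a joint): Hinge of the cover leaf, rad: 0 closed (level), grows as the free edge rises. Leaf 3 mm thick, 110 mm wide like the strip, hinged at board x = +85 mm; light spring: 2 to 3 N up at the free edge lifts it. Closed, the gap over the board top is 8 mm from x = +20 mm on; in front an upturned lip flares to a mouth of about 13 mm at x = +12 mm. All of it is below 32 mm above the bench.
- leaf_edge (a point): Middle of the upturned lip at the leaf's free edge (board x = +12 mm), about 25 mm above the bench when closed.
- timer: Bystander: small white kitchen-style timer, 62x66x21 mm, lying flat. Origin: centre of the underside.
- petri: Bystander: small pale petri dish, 58 mm across, 15 mm high. Origin: centre of the underside.
- coverslips: Bystander: little pale box, 30x30x14 mm. Origin: centre of the underside.
Things that resemble listed ones, but are neither listed nor needed, are in the scene too. Several things have the shape of the board; the one meant has the colours described above.

How it is judged:
By the outcome, as a careful person would: the job done as asked, in the order asked, and still so for the second after the job is handed in, while the arm keeps its last pose, push and grip.
It also fails if it takes over 42 s, if anything falls off the work surface, if the arm or the gripper's body presses on something with over 40 N, if the wrist force passes 120 N, or if a joint passes its speed limit or range.

## Robot

A 6-joint arm with a two-finger parallel gripper is mounted at the origin on a cart in front of the work surface, level with it; the furniture and walls round the work are solid. World frame = base frame: x ahead of the robot, y to its left, z up, the work surface at z = 0. Lengths are in m, angles in rad, forces in N, time in s.
With the tool pointing down it reaches from about 0.3 to 0.95 m from the base axis. Payload 3.1 kg.
Tool frame: the origin (TCP) lies at the very end of the fingers, on their centre line; the grasp point (between the pads) lies 19 mm behind it; z points along the fingers, y is the line along which they close (so a half turn about z gives the same grasp; the last joint's range is limited). The gripper opens to 85 mm and grips with 20 to 120 N. Pads are 22 mm wide; open, the fingers measure 114 mm over their backs; the gripper's body (76 mm by 85 mm) begins 54 mm behind the grasp point. The pads swing forward as they close: fully open they stand 13 mm farther back than shut.
Start: joints at [-1.321, 0.308, 1.634, -0, 1.2, -0.07], TCP at [0.196, -0.593, 0.231] pointing down, gripper open.
Joint ranges: [-3.06, 3.06], [-0.79, 1.96], [0.05, 2.63], [-1.19, 4.34], [0.05, 2.64], [-2.94, 2.94]. Speed limits (rad/s): [2.79, 2.79, 3.14, 3.14, 3.14, 3.14].

## Interface

Orientations are given as a 3x3 rotation matrix whose columns are the frame's x, y, z axes.
In Python, from plant import state, read_camera, finish_job gives the robot as it stands.
- The arm moves only by the tool move_arm, never from a script. Its argument "motion" is one flat list of numbers, 7 for each row, row after row: the shift along the tool's x, y, z in cm, then the turn, a rotation vector about the tool's x, y, z in degrees, then the closure, from -1 (fully open) to 1 (shut), so that 0 is half open. A call has 1 to 12 rows; each row is the pose to reach, as a shift and turn from the pose commanded when the call began, along the tool's axes at that moment; what a row does not reach only later rows make up. A row lasts 1/10 s, in which the tool goes at most 50 mm and 8.59 degrees, less where a joint would pass 70% of its speed; a pose out of reach is approached as far as the arm can. A call with a gripper value outside its range is refused whole. The fingers move at their own pace and stop on an object; "force" is the grip in N (left out, the last holds). Time passes only in rows, so rows that repeat a pose let the fingers close. It gives the time, the measured TCP pose, the force, the opening and the grip force at its end, in the units of the state.
- state(): the state, without advancing time (a new reading comes with each control period).
- read_camera(name): name is "scene" or "top" or "wrist"; returns a dict with "pixels" (480x640x3 uint8, blue, green, red), "fx", "fy", "cx", "cy" (pixels), "k1" (the pictures are not rectified: a ray, as slopes to the right and down, at radius r is drawn at 1 + k1 r^2 times it, then the intrinsics apply), "cam_to_world" (4x4, takes a point from camera to world coordinates). Camera axes: x right, y down, z forward; pixel columns grow to the right and rows downward; lengths in m; the calibration is good to about 2 mm. A picture is of the moment at which its call begins. There is no depth.
- finish_job(): hands the job in; it is judged then, once.
The state is a dict: "time_s": time; "joint_pos": joint angles; "dq": joint speeds; "joint_efforts": joint torques, N m; "ee_pos": TCP position; "tcp_rot": TCP orientation; "wrist_force": force on the tool from outside, world axes, zero at the start; "moment": the same for the moment, N m; "gripper_width": finger opening in m; "gripper_force": force on a finger pad.
Only numpy, scipy, OpenCV 4.12 (cv2) and the standard library are available. Lean on these libraries where they do the work, as an engineer would, in place of code of your own. Each camera call takes 0.05 s, during which the arm holds its last target. There are 200 camera calls.

## Working session

There is one attempt and no reset: what is moved stays moved. The work goes in short steps, Python scripts to look and compute and a tool call to move; the robot and the scene stay as the last step left them, time stands still between calls to the robot, and variables do not carry over. Pictures are saved under pics/ and viewed, at most 10 in all, crops included, and the job is handed in when it is done.

Besides the shell and the picture viewer there is one more tool, called after "Request:" as name(argument=value, ...) on one line, values as JSON. move_arm: Moves the arm, as the interface text tells. Its arguments: {"type":"object","properties":{"motion":{"type":"array"},"force":{"type":"number"}},"required":["motion"]}

```bash
mkdir -p pics; ls; cat > h.py <<'E'
import numpy as np, cv2, json
from plant import state, read_camera, finish_job
def grab(name,fn):
    c=read_camera(name); cv2.imwrite('pics/%s.png'%fn,c['pixels'])
    d={k:(np.array(c[k]).tolist()) for k in c if k!='pixels'}
    json.dump(d,open('pics/%s.json'%fn,'w')); return c
def load(fn): return json.load(open('pics/%s.json'%fn))
def K(c): return np.array([[c['fx'],0,c['cx']],[0,c['fy'],c['cy']],[0,0,1.]]), np.array([c['k1'],0,0,0.])
def px2w(c,pts,z):
    k,d=K(c); n=cv2.undistortPoints(np.array(pts,float).reshape(-1,1,2),k,d)[:,0]
    T=np.array(c['cam_to_world']); r=np.c_[n,np.ones(len(n))]@T[:3,:3].T
    return T[:3,3]+r*((np.asarray(z)-T[2,3])/r[:,2])[:,None]
def w2px(c,P):
    k,d=K(c); W=np.linalg.inv(np.array(c['cam_to_world']))
    return cv2.projectPoints(np.array(P,float).reshape(-1,1,3),cv2.Rodrigues(W[:3,:3])[0],W[:3,3],k,d)[0][:,0]
E
python3 - <<'E'
from h import *
np.set_printoptions(precision=4,suppress=True)
for n in ['top','scene']:
    c=grab(n,n+'0'); print(n,c['fx'],c['k1'],np.array(c['cam_to_world']))
s=state(); print(s)
E
```

```text
pics
top 473.832213096638 -0.12845806510019042 [[-0.0153 -0.9912  0.1315  0.4064]
 [-0.9999  0.015  -0.0034 -0.0908]
 [ 0.0014 -0.1316 -0.9913  1.1515]
 [ 0.      0.      0.      1.    ]]
scene 487.890071596618 -0.10114667718374569 [[ 0.5399 -0.4225  0.728  -0.1726]
 [-0.8417 -0.2711  0.4669 -0.5723]
 [ 0.0001 -0.8649 -0.502   0.5795]
 [ 0.      0.      0.      1.    ]]
{'time_s': 0.1, 'joint_pos': array([-1.3207,  0.3089,  1.6351, -0.    ,  1.1997, -0.0697]), 'dq': array([ 0.0006, -0.0007, -0.0018, -0.0002, -0.0004,  0.0006]), 'joint_efforts': array([  0.0006, -41.6406, -27.7644,  -0.0001,   0.004 ,  -0.    ]), 'ee_pos': array([ 0.1962, -0.5926,  0.2301]), 'tcp_rot': array([[ 0.9493,  0.3144, -0.0005],
       [ 0.3144, -0.9493,  0.0021],
       [ 0.0002, -0.0022, -1.    ]]), 'wrist_force': array([-0.2331, -0.171 ,  0.0994]), 'moment': array([ 0.0264, -0.008 , -0.0273]), 'gripper_force': 0.0, 'gripper_width': 0.08557225682569997}
```

View pics/top0.png

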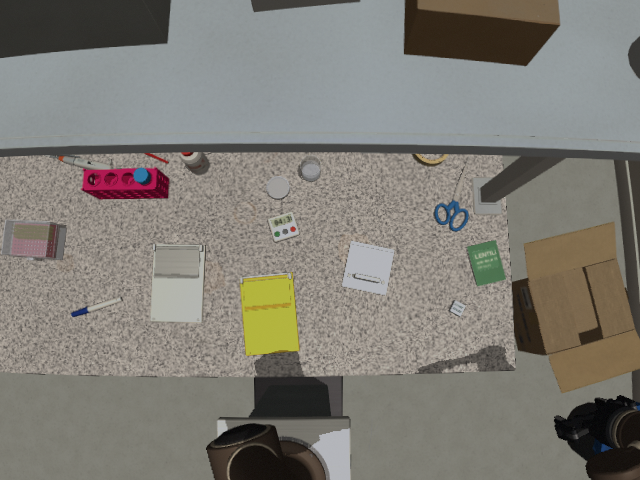

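View pics/scene0.png

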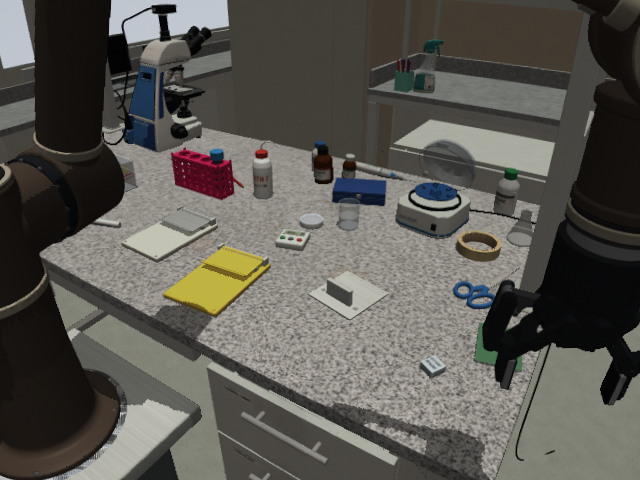

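Top view: the strip is the pale plate with its flange at (369,268), flange at (367,278). Candidates for the board are the white one with the grey leaf at (178,283) and the yellow one at (270,314). I choose the white one. Timer is at (284,227), petri at (278,187), and coverslips at (457,308). Next is a close crop to check the choice.

```bash
python3 - <<'E'
from h import *
im=cv2.imread('pics/top0.png')
a=cv2.resize(im[235:335,140:215],None,fx=5,fy=5,interpolation=cv2.INTER_CUBIC)
b=cv2.resize(im[235:335,335:405],None,fx=5,fy=5,interpolation=cv2.INTER_CUBIC)
cv2.imwrite('pics/crop0.png',np.hstack([a,b]))
E
```

```text
(no output)
```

View pics/crop0.png

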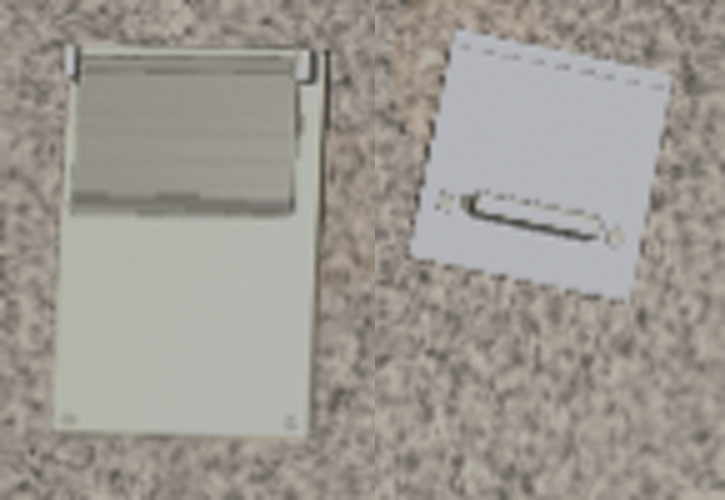

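The crop shows the white board with its grey leaf on the far side, with the lip at crop y≈210. The strip has its flange nearer the robot and its thin edge (dashed line) on the far side.

```bash
python3 - <<'E'
from h import *
np.set_printoptions(precision=4,suppress=True)
c=load('top0')
f=lambda p,ox:(np.array(p,float)+.5)/5-.5+[ox,235]
def fit(L,W):
    a,b=L.mean(0),W[:,:2].mean(0)
    U,S,V=np.linalg.svd((L-a).T@(W[:,:2]-b)); R=(V.T@np.diag([1,np.linalg.det(V.T@U.T)])@U.T)
    t=b-R@a; res=W[:,:2]-(L@R.T+t); return t,np.degrees(np.arctan2(R[1,0],R[0,0])),res*1e3
# order FL,FR,BR,BL ; x fwd,y left
B=px2w(c,f([(53,432),(308,436),(325,50),(68,45)],140),.012)
print('board',*fit(np.array([(-.095,.065),(-.095,-.065),(.095,-.065),(.095,.065)]),B))
S=px2w(c,f([(37,255),(253,298),(294,75),(80,30)],335),.004)
print('strip',*fit(np.array([(-.03,.055),(-.03,-.055),(.085,-.055),(.085,.055)]),S))
for n,p,z in [('timer',(284,227),.021),('petri',(278,187),.015),('cov',(457,308),.014)]: print(n,px2w(c,[p],z))
E
```

```text
board [0.4768 0.2535] -1.4101911735530483 [[ 0.3529 -2.0008]
 [ 1.3032  1.7999]
 [-1.4824  0.4208]
 [-0.1737 -0.22  ]]
strip [ 0.4809 -0.2054] -12.345202758615933 [[ 1.1637 -2.129 ]
 [ 2.0697  1.0662]
 [-1.7685  2.0065]
 [-1.4649 -0.9437]]
timer [[ 0.6075 -0.0091  0.021 ]]
petri [[0.7091 0.0058 0.015 ]]
cov [[ 0.4047 -0.4239  0.014 ]]
```

```bash
cat >> h.py <<'E'
from scipy.spatial.transform import Rotation as Ro
def goal(p,yaw):  # strip-x yaw (deg): tool y along strip x
    a=np.radians(yaw); y=np.array([np.cos(a),np.sin(a),0]); z=np.array([0,0,-1.]); R=np.c_[np.cross(y,z),y,z]
    s=state(); R0=s['tcp_rot']
    np.set_printoptions(precision=3,suppress=True)
    print('pos',s['ee_pos'],'t',s['time_s']); print('shift cm',R0.T@(np.array(p)-s['ee_pos'])*100,'turn',np.degrees(Ro.from_matrix(R0.T@R).as_rotvec()))
E
python3 -c "
from h import *
goal([.481,-.205,.15],-12.3)"
```

```text
pos [ 0.196 -0.593  0.23 ] t 0.1
shift cm [ 39.214 -27.823   8.079] turn [ -0.109  -0.072 -59.378]
```

Request:
move_arm(motion=[39.2, -27.8, 8.0, -0.1, -0.1, -59.4, -1, 39.2, -27.8, 8.0, -0.1, -0.1, -59.4, -1, 39.2, -27.8, 8.0, -0.1, -0.1, -59.4, -1, 39.2, -27.8, 8.0, -0.1, -0.1, -59.4, -1, 39.2, -27.8, 8.0, -0.1, -0.1, -59.4, -1, 39.2, -27.8, 8.0, -0.1, -0.1, -59.4, -1, 39.2, -27.8, 8.0, -0.1, -0.1, -59.4, -1, 39.2, -27.8, 8.0, -0.1, -0.1, -59.4, -1, 39.2, -27.8, 8.0, -0.1, -0.1, -59.4, -1, 39.2, -27.8, 8.0, -0.1, -0.1, -59.4, -1, 39.2, -27.8, 8.0, -0.1, -0.1, -59.4, -1, 39.2, -27.8, 8.0, -0.1, -0.1, -59.4, -1])

```text
time_s: 1.3
ee_pos: [0.481, -0.2053, 0.1507]
tcp_rot: [[0.21, 0.978, -0.001], [0.978, -0.21, -0.002], [-0.002, -0.001, -1.0]]
wrist_force: [-0.1, -0.7, -0.1]
gripper_width: 0.0853
gripper_force: 0.0
```

```bash
python3 -c "
from h import *
s=state(); print(s['ee_pos'],s['tcp_rot'],s['dq'])
c=grab('wrist','w1'); print(np.array(c['cam_to_world']))
L=np.array([(-.03,.055),(-.03,-.055),(.085,-.055),(.085,.055)])
a=np.radians(-12.3); R=np.array([[np.cos(a),-np.sin(a)],[np.sin(a),np.cos(a)]])
print(w2px(c,np.c_[L@R.T+[.481,-.205],np.full(4,.004)]))
"
```

```text
[ 0.48102233 -0.20528775  0.15067954] [[ 2.10091369e-01  9.77680811e-01 -1.35930726e-03]
 [ 9.77678864e-01 -2.10093926e-01 -2.14019115e-03]
 [-2.37800602e-03 -8.79330290e-04 -9.99996786e-01]] [-0.04056428 -0.01096381 -0.00305984 -0.00422068  0.00043739  0.00037117]
[[ 9.77819505e-01 -1.99155717e-01 -6.48537972e-02  4.97630833e-01]
 [-2.09449312e-01 -9.29797441e-01 -3.02667646e-01 -1.28052477e-01]
 [-2.29024730e-05  3.09537911e-01 -9.50887102e-01  2.92594406e-01]
 [ 0.00000000e+00  0.00000000e+00  0.00000000e+00  1.00000000e+00]]
[[280.60880399 138.86719212]
 [284.72947742 286.52192835]
 [435.24977142 286.86895645]
 [448.83075132 139.89276621]]
```

View pics/w1.png

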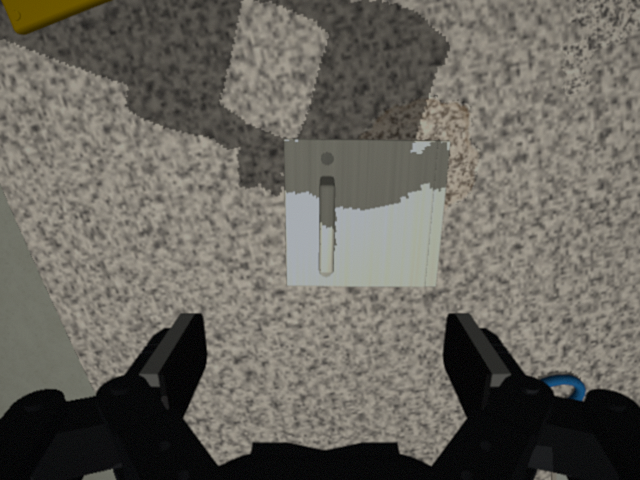

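Wrist view: the strip's corners are near (285,140), (288,286), (437,287) and (447,141). The flange runs along x≈327 from y 178 to 275. This agrees with the prediction to a few px.

```bash
cat >> h.py <<'E'
def fit(L,W):
    L=np.array(L,float);a,b=L.mean(0),W[:,:2].mean(0)
    U,S,V=np.linalg.svd((L-a).T@(W[:,:2]-b)); R=(V.T@np.diag([1,np.linalg.det(V.T@U.T)])@U.T)
    t=b-R@a; res=W[:,:2]-(L@R.T+t); return t,np.degrees(np.arctan2(R[1,0],R[0,0])),res*1e3
E
python3 -c "
from h import *
c=load('w1')
print(fit([(-.03,.055),(-.03,-.055),(.085,-.055),(.085,.055)],px2w(c,[(285,140),(288,286),(437,287),(447,141)],.004)))
print(px2w(c,[(327,178),(327,275)],.039))
"
```

```text
(array([ 0.48229655, -0.20567636]), np.float64(-12.110520545676398), array([[ 1.64995926, -0.6365354 ],
       [ 1.08949524,  0.71570007],
       [-0.22934248,  0.04327792],
       [-2.51011202, -0.12244259]]))
[[ 0.48980431 -0.1717669   0.039     ]
 [ 0.47638007 -0.23499918  0.039     ]]
```

Request:
move_arm(motion=[0.1, 0.1, 4, 0, 0, 0, -1, 0.1, 0.1, 8, 0, 0, 0, -1, 0.1, 0.1, 11, 0, 0, 0, -1, 0.1, 0.1, 13, 0, 0, 0, -1, 0.1, 0.1, 14.2, 0, 0, 0, -1, 0.1, 0.1, 14.2, 0, 0, 0, -0.5, 0.1, 0.1, 14.2, 0, 0, 0, 0, 0.1, 0.1, 14.2, 0, 0, 0, 0.5, 0.1, 0.1, 14.2, 0, 0, 0, 1, 0.1, 0.1, 14.2, 0, 0, 0, 1, 0.1, 0.1, 14.2, 0, 0, 0, 1, 0.1, 0.1, 14.2, 0, 0, 0, 1], force=70)

```text
time_s: 2.55
ee_pos: [0.4834, -0.2062, 0.0104]
tcp_rot: [[0.212, 0.977, 0.002], [0.977, -0.212, -0.003], [-0.003, 0.003, -1.0]]
wrist_force: [-0.0, -0.5, 5.9]
gripper_width: 0.0087
gripper_force: 70.3
```

Request:
move_arm(motion=[0, 0, -1, 0, 0, 0, 1, 0, 0, -3, 0, 0, 0, 1, 0, 0, -6, 0, 0, 0, 1, 0, 0, -10, 0, 0, 0, 1, 0, 0, -10, 0, 0, 0, 1, 0, 0, -10, 0, 0, 0, 1])

```text
time_s: 3.15
ee_pos: [0.4829, -0.2057, 0.1104]
tcp_rot: [[0.212, 0.977, 0.002], [0.977, -0.212, -0.003], [-0.003, 0.003, -1.0]]
wrist_force: [-0.7, 0.2, -1.5]
gripper_width: 0.0087
gripper_force: 69.3
```

```bash
python3 -c "
from h import *
goal([.45,.12,.13],-1.4); print(state()['moment'],state()['gripper_width'])"
```

```text
pos [ 0.483 -0.206  0.11 ] t 3.15
shift cm [ 31.119 -10.124  -2.078] turn [  0.134   0.174 -10.867]
[ 0.05   0.067 -0.013] 0.008705238068156396
```

Request:
move_arm(motion=[5, -2.5, -5, 0, 0, -2, 1, 10, -5, -5, 0, 0, -5, 1, 15, -7.5, -5, 0.1, 0.2, -8, 1, 20, -10, -5, 0.1, 0.2, -10.9, 1, 25, -12.5, -5, 0.1, 0.2, -10.9, 1, 28, -14, -5, 0.1, 0.2, -10.9, 1, 30, -15, -5, 0.1, 0.2, -10.9, 1, 30, -15, -5, 0.1, 0.2, -10.9, 1, 30, -15, -5, 0.1, 0.2, -10.9, 1])

```text
time_s: 4.05
ee_pos: [0.3975, 0.1204, 0.1568]
tcp_rot: [[0.02, 1.0, -0.005], [1.0, -0.02, 0.0], [-0.0, -0.005, -1.0]]
wrist_force: [0.2, -0.2, -1.1]
gripper_width: 0.0089
gripper_force: 69.1
```

```bash
python3 -c "
from h import *
c=grab('wrist','w2')
L=np.array([(-.095,.065),(-.095,-.065),(.095,-.065),(.095,.065)])
a=np.radians(-1.4); R=np.array([[np.cos(a),-np.sin(a)],[np.sin(a),np.cos(a)]])
print(w2px(c,np.c_[L@R.T+[.4768,.2535],np.full(4,.012)]))
"
```

```text
[[ 295.04807963 -107.95821914]
 [ 297.40513448  117.01775502]
 [ 577.37351309  120.94342892]
 [ 609.06627264  -97.03140365]]
```

View pics/w2.png

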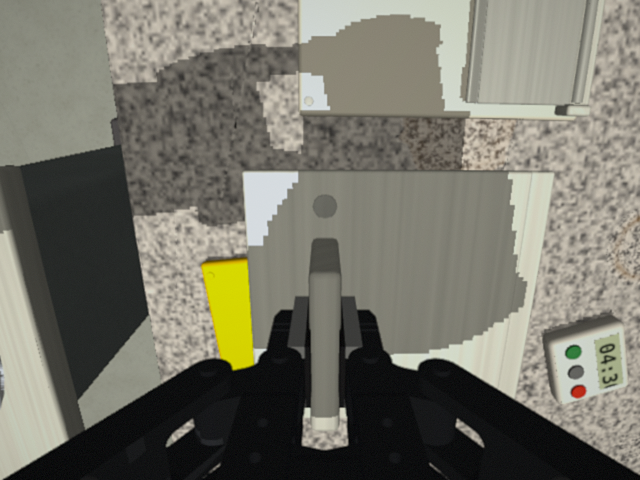

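Wrist view: the strip hangs level in the grip, and its left edge runs from (244,171) to (553,171). The board is behind it, with its near corner at (300,113) and the leaf side at y≈103. I'll take one enlarged crop of the board corner and leaf.

```bash
python3 -c "
from h import *
im=cv2.imread('pics/w2.png')[0:200,230:620]
cv2.imwrite('pics/crop2.png',cv2.resize(im,None,fx=2,fy=3,interpolation=cv2.INTER_CUBIC))
"
```

```text
(no output)
```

View pics/crop2.png

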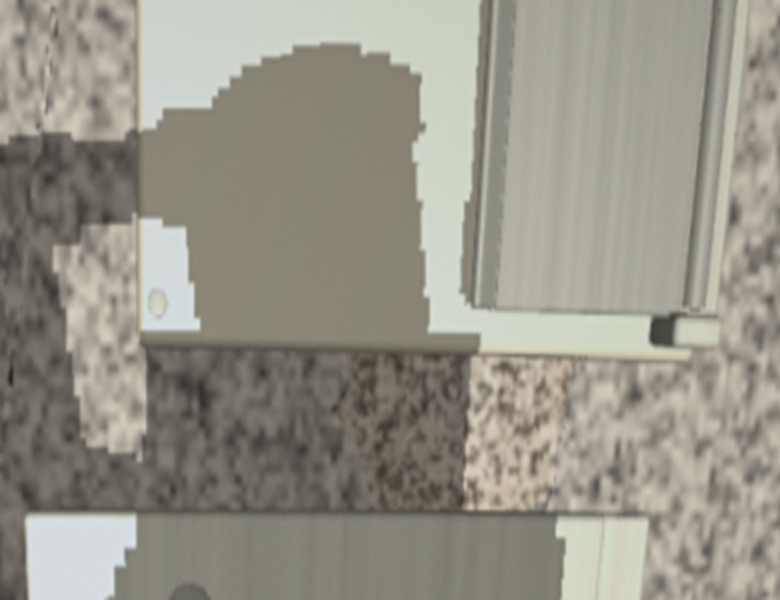

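```bash
python3 -c "
from h import *
c=load('w2'); print(np.array(c['cam_to_world'])[:3,3])
a=np.radians(-1.4); R=np.array([[np.cos(a),-np.sin(a)],[np.sin(a),np.cos(a)]])
q=[(-.095,-.065,.012),(-.095,-.065,0),(.095,-.065,.012),(.095,-.065,0),(-.095,0,.012),(.012,-.055,.025),(.02,-.055,.023),(.012,-.02,.025),(.012,-.02,.028),(.085,-.055,.023)]
for x in q: print(x,w2px(c,[np.r_[R@x[:2]+[.4768,.2535],x[2]]]))
T=px2w(c,[(243.5,171),(553.5,171)],.1568-.0104+.004); print(T, np.degrees(np.arctan2(*(T[1]-T[0])[1::-1])))
s=state(); print(s['ee_pos'],s['tcp_rot'])
"
```

```text
[0.39970817 0.19902561 0.29895036]
(-0.095, -0.065, 0.012) [[297.40513448 117.01775502]]
(-0.095, -0.065, 0) [[298.55630361 116.48468238]]
(0.095, -0.065, 0.012) [[577.37351309 120.94342892]]
(0.095, -0.065, 0) [[567.74583522 120.17648661]]
(-0.095, 0, 0.012) [[296.17062409  10.37395565]]
(0.012, -0.055, 0.025) [[464.73688716 103.01624649]]
(0.02, -0.055, 0.023) [[476.11433632 103.23323771]]
(0.012, -0.02, 0.025) [[470.12546214  43.71998723]]
(0.012, -0.02, 0.028) [[471.7562384   43.05226568]]
(0.085, -0.055, 0.023) [[574.76190853 105.47426677]]
[[0.36953998 0.17648219 0.1504    ]
 [0.48175745 0.17474786 0.1504    ]] -0.8854403931024044
[0.39829025 0.11936614 0.15712961] [[ 2.23812108e-02  9.99740946e-01 -4.13795234e-03]
 [ 9.99749509e-01 -2.23811635e-02  5.77402289e-05]
 [-3.48869168e-05 -4.13820811e-03 -9.99991437e-01]]
```

Request:
move_arm(motion=[4.5, -3.2, 0, -0.2, 0, 0.1, 1, 9, -3.2, 2, -0.2, 0, 0.1, 1, 13.6, -3.2, 4, -0.2, 0, 0.1, 1, 13.6, -3.2, 7, -0.2, 0, 0.1, 1, 13.6, -3.2, 10, -0.2, 0, 0.1, 1, 13.6, -3.2, 12, -0.2, 0, 0.1, 1, 13.6, -3.2, 12.7, -0.2, 0, 0.1, 1, 13.6, -3.2, 12.7, -0.2, 0, 0.1, 1, 13.6, -3.2, 12.7, -0.2, 0, 0.1, 1])

```text
time_s: 5.0
ee_pos: [0.372, 0.256, 0.0322]
tcp_rot: [[0.028, 1.0, 0.003], [1.0, -0.028, 0.002], [0.002, 0.003, -1.0]]
wrist_force: [-0.5, 1.1, -1.2]
gripper_width: 0.009
gripper_force: 69.1
```

```bash
python3 -c "
from h import *
c=grab('wrist','w3');s=state();print(s['ee_pos'],s['tcp_rot'])
grab('scene','s3');grab('top','t3')
"
```

```text
[0.37225997 0.2564439  0.03271276] [[ 0.02733245  0.99961709  0.00431298]
 [ 0.99962356 -0.0273424   0.00226447]
 [ 0.00238153  0.00424946 -0.99998814]]
```

View pics/w3.png

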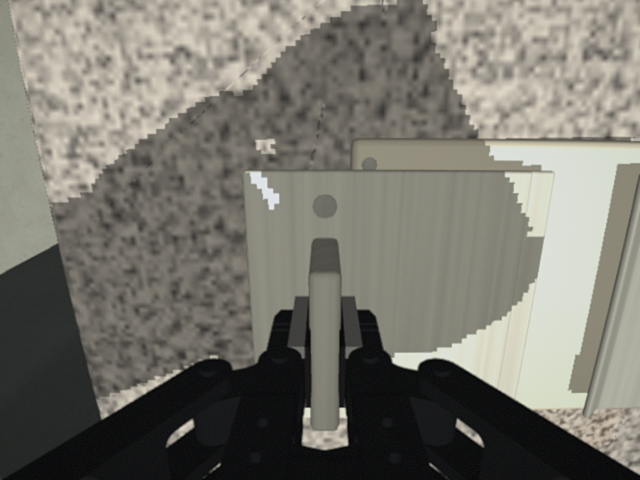

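```bash
python3 -c "
from h import *
im=cv2.imread('pics/w3.png')
a=cv2.resize(im[125:185,440:640],None,fx=4,fy=5,interpolation=cv2.INTER_CUBIC)
b=cv2.resize(im[380:440,440:640],None,fx=4,fy=5,interpolation=cv2.INTER_CUBIC)
cv2.imwrite('pics/crop3.png',np.vstack([a,b]))
g=cv2.cvtColor(im,6).astype(int)
for x in range(260,640,30):
    d=np.diff(g[125:185,x]); i=np.argsort(-abs(d))[:4]; print(x,[(125+k,int(d[k])) for k in sorted(i)])
"
```

```text
260 [(np.int64(139), 50), (np.int64(149), -29), (np.int64(170), 52), (np.int64(171), 43)]
290 [(np.int64(144), 10), (np.int64(168), -11), (np.int64(170), 17), (np.int64(171), 12)]
320 [(np.int64(128), 9), (np.int64(168), -13), (np.int64(170), 17), (np.int64(171), 17)]
350 [(np.int64(128), -9), (np.int64(169), 11), (np.int64(170), 20), (np.int64(171), 17)]
380 [(np.int64(139), 17), (np.int64(168), -16), (np.int64(169), -27), (np.int64(171), 18)]
410 [(np.int64(137), -21), (np.int64(168), -18), (np.int64(169), -30), (np.int64(171), 17)]
440 [(np.int64(137), -19), (np.int64(139), 14), (np.int64(169), -36), (np.int64(171), 23)]
470 [(np.int64(138), 17), (np.int64(139), 18), (np.int64(169), -33), (np.int64(171), 23)]
500 [(np.int64(138), -64), (np.int64(140), 39), (np.int64(159), -38), (np.int64(160), -39)]
530 [(np.int64(137), -50), (np.int64(138), -45), (np.int64(165), -40), (np.int64(171), 41)]
560 [(np.int64(136), -21), (np.int64(137), -42), (np.int64(140), 33), (np.int64(141), 30)]
590 [(np.int64(136), -45), (np.int64(140), 27), (np.int64(141), 34), (np.int64(142), 25)]
620 [(np.int64(136), -52), (np.int64(141), 29), (np.int64(142), 30), (np.int64(163), -50)]
```

View pics/crop3.png

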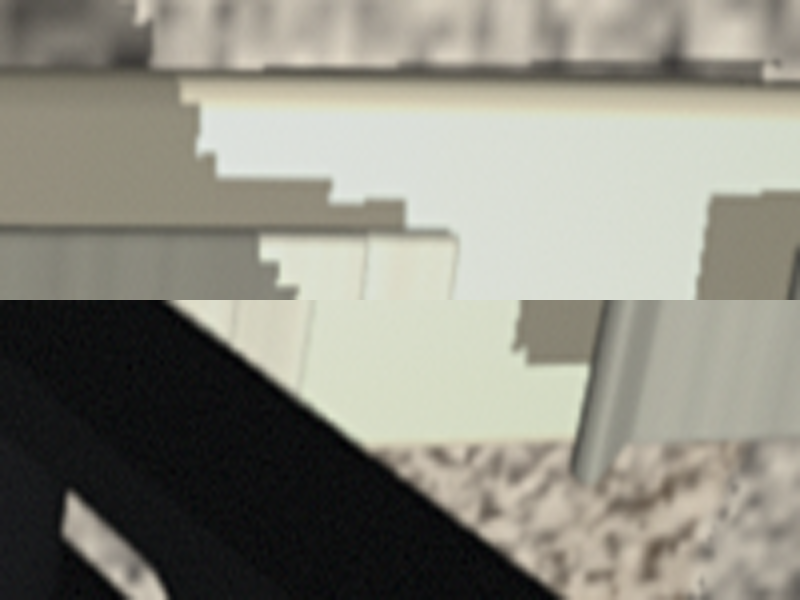

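The crop shows the strip's left edge at row ≈171, the board's far side edge from (440,139.4) to (630,141), its near side edge at (552,408.6), and the lip's near corner at (585,416).

```bash
python3 -c "
from h import *
np.set_printoptions(precision=4,suppress=True)
c=load('w3')
b=px2w(c,[(440,139.4),(630,141),(365,139),(552,408.6)],.011); l=px2w(c,[(584.5,416)],.025); s=px2w(c,[(260,170.7),(540,170.7)],.0263)
print(b,l,s)
yaw=lambda d:np.degrees(np.arctan2(d[1],d[0]))
print(yaw(b[1]-b[0]),yaw(b[1]-b[2]),yaw(s[1]-s[0]))
# express in board dir
a=np.radians(-1.4); n=np.array([-np.sin(a),np.cos(a)])
print('v: bd+',b[:3,:2]@n,'bd-',b[3,:2]@n,'lip-',l[0,:2]@n,'strip+',s[:,:2]@n)
goal([.369,.256,.03],-1.4)
"
```

```text
[[0.4186 0.3204 0.011 ]
 [0.4955 0.3186 0.011 ]
 [0.3895 0.3212 0.011 ]
 [0.4825 0.19   0.011 ]] [[0.4894 0.1971 0.025 ]] [[0.3505 0.3124 0.0263]
 [0.4517 0.3099 0.0263]]
-1.3107646327706945 -1.3937420382815968 -1.411695911223686
v: bd+ [0.3305 0.3306 0.3306] bd- 0.20169919380028128 lip- 0.20902703859413543 strip+ [0.3209 0.3208]
pos [0.372 0.257 0.033] t 5.15
shift cm [-0.093 -0.315  0.295] turn [ 0.273 -0.157 -0.125]
```

Request:
move_arm(motion=[0, 0, 0.5, 0, 0, 0, 1, 0, 0, 0.8, 0, 0, 0, 1, 0, 0, 0.8, 0, 0, 0, 1, 0, 0, 0.8, 0, 0, 0, 1])

```text
time_s: 5.55
ee_pos: [0.3706, 0.2566, 0.0236]
tcp_rot: [[0.026, 1.0, 0.002], [1.0, -0.026, 0.001], [0.001, 0.002, -1.0]]
wrist_force: [0.3, -0.4, -1.1]
gripper_width: 0.0091
gripper_force: 69.1
```

Request:
move_arm(motion=[0, 1, 0, 0, 0, 0, 1, 0, 2, 0, 0, 0, 0, 1, 0, 3, 0, 0, 0, 0, 1, 0, 4, 0, 0, 0, 0, 1, 0, 4.5, 0, 0, 0, 0, 1, 0, 4.5, 0, 0, 0, 0, 1])

```text
time_s: 6.15
ee_pos: [0.4171, 0.2555, 0.024]
tcp_rot: [[0.027, 1.0, 0.003], [1.0, -0.027, 0.002], [0.002, 0.003, -1.0]]
wrist_force: [-0.6, -0.1, -1.8]
gripper_width: 0.0089
gripper_force: 69.1
```

```bash
python3 -c "
from h import *
s=state();print(s['ee_pos'],s['tcp_rot'],s['wrist_force'],s['moment'])
grab('wrist','w4');grab('scene','s4')
a=cv2.imread('pics/w4.png');b=cv2.imread('pics/s4.png')[160:310,80:280]
cv2.imwrite('pics/crop4.png',np.hstack([cv2.resize(a,(400,300)),cv2.resize(b,(400,300),interpolation=cv2.INTER_CUBIC)]))"
```

```text
[0.41710104 0.25548789 0.02397949] [[ 0.02666332  0.99963914  0.00326537]
 [ 0.99964285 -0.02666901  0.00171114]
 [ 0.00179761  0.00321858 -0.9999932 ]] [-0.61370049 -0.13115514 -1.81903228] [ 0.04399329  0.05442895 -0.0057485 ]
```

View pics/crop4.png

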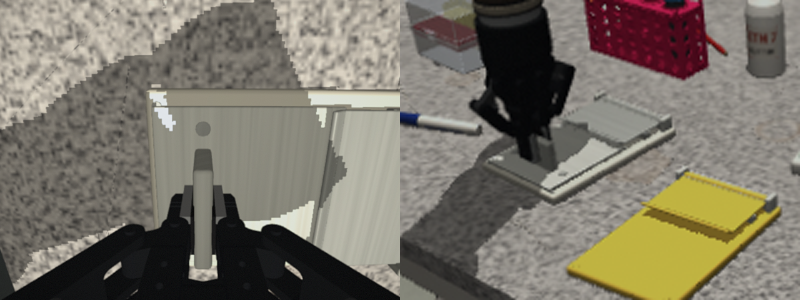

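Wrist and scene views: the nose is under the lip, the leaf still lies level, and the side edges of strip and leaf line up at small-crop row ≈107. Continuing slowly toward the stop.

Request:
move_arm(motion=[0, 0.8, 0, 0, 0, 0, 1, 0, 1.6, 0, 0, 0, 0, 1, 0, 2.2, 0, 0, 0, 0, 1, 0, 2.6, 0, 0, 0, 0, 1, 0, 2.8, 0, 0, 0, 0, 1, 0, 2.8, 0, 0, 0, 0, 1])

```text
time_s: 6.85
ee_pos: [0.4438, 0.2546, 0.0238]
tcp_rot: [[0.026, 1.0, 0.002], [1.0, -0.026, 0.001], [0.001, 0.002, -1.0]]
wrist_force: [0.3, -0.1, -1.6]
gripper_width: 0.0088
gripper_force: 69.2
```

Request:
move_arm(motion=[0, 0.1, 0.05, 0, 0, 0, 1, 0, 0.2, 0.1, 0, 0, 0, 1, 0, 0.3, 0.1, 0, 0, 0, 1, 0, 0.4, 0.1, 0, 0, 0, 1, 0, 0.4, 0.1, 0, 0, 0, 1])

```text
time_s: 7.35
ee_pos: [0.4444, 0.2544, 0.0225]
tcp_rot: [[0.026, 1.0, -0.004], [1.0, -0.026, 0.0], [-0.0, -0.004, -1.0]]
wrist_force: [-8.4, 2.2, 3.7]
gripper_width: 0.0087
gripper_force: 70.0
```

Request:
move_arm(motion=[0, 0, 0.05, 0, 0, 0, 1, 0, 0, 0.1, 0, 0, 0, 1, 0, 0, 0.1, 0, 0, 0, 1])

```text
time_s: 7.65
ee_pos: [0.4444, 0.2544, 0.0224]
tcp_rot: [[0.026, 1.0, -0.005], [1.0, -0.026, -0.0], [-0.0, -0.005, -1.0]]
wrist_force: [-9.6, 0.7, 12.0]
gripper_width: 0.0089
gripper_force: 71.1
```

Request:
move_arm(motion=[0, -0.05, -0.01, -0.2, 0, 0, 1, 0, -0.1, -0.02, -0.4, 0, 0, 1, 0, -0.1, -0.02, -0.4, 0, 0, 1, 0, -0.1, -0.02, -0.4, 0, 0, 1])

```text
time_s: 8.05
ee_pos: [0.4445, 0.2544, 0.0224]
tcp_rot: [[0.026, 1.0, 0.004], [1.0, -0.026, -0.0], [0.0, 0.004, -1.0]]
wrist_force: [-6.1, 0.6, 6.2]
gripper_width: 0.009
gripper_force: 70.5
```

```bash
python3 -c "
from h import *
for i in range(3):
    c=grab('wrist','w5');s=state();print(s['ee_pos'],s['tcp_rot'][2],s['wrist_force'],s['moment'])
grab('scene','s5')
a=cv2.imread('pics/w5.png');b=cv2.imread('pics/s5.png')[170:270,110:230]
cv2.imwrite('pics/crop5.png',np.hstack([a[120:420,200:600],cv2.resize(b,(400,300),interpolation=cv2.INTER_CUBIC)]))"
```

```text
[0.44448492 0.25442223 0.02241612] [ 5.83019145e-05  4.45772492e-03 -9.99990063e-01] [-6.01055017  0.57007158  7.57078702] [-0.11761899  1.17363549 -0.00668445]
[0.44448022 0.25443224 0.02240131] [ 7.50715426e-05  4.45247036e-03 -9.99990085e-01] [-5.38099296  0.94181006  5.69414617] [-0.02541684  1.19517915 -0.02846816]
[0.44446107 0.25442796 0.02239675] [ 3.96838541e-05  4.38525738e-03 -9.99990384e-01] [-4.39858194 -0.0721217   7.62243202] [-0.06904873  1.15997428 -0.00909185]
```

View pics/crop5.png

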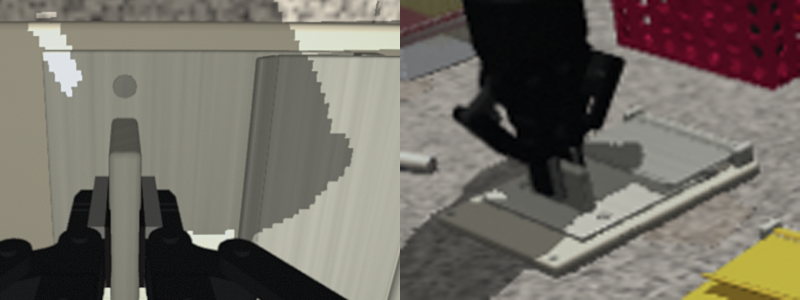

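The crop shows the strip seated under the level leaf, with the strip's rear-left corner at (244,171) and the lip's left corner at (458,176).

Request:
move_arm(motion=[0, 0, 0.02, 0.1, 0, 0, 1, 0, 0, 0.04, 0.2, 0, 0, 1, 0, 0, 0.04, 0.2, 0, 0, 1, 0, 0, 0.04, 0.2, 0, 0, 1])

```text
time_s: 8.65
ee_pos: [0.4445, 0.2544, 0.0224]
tcp_rot: [[0.026, 1.0, 0.001], [1.0, -0.026, -0.0], [-0.0, 0.001, -1.0]]
wrist_force: [-7.6, 0.6, 9.8]
gripper_width: 0.0089
gripper_force: 70.9
```

```bash
python3 -c "
from h import *
np.set_printoptions(precision=4,suppress=True)
F=[]
for i in range(8):
    read_camera('top');s=state();F.append(np.r_[s['wrist_force'],s['moment'],s['ee_pos'],s['tcp_rot'][2,1]])
print(np.mean(F,0),s['time_s'])
c=load('w5'); g=cv2.imread('pics/w5.png',0).astype(int)
for x in (300,360,420,500,560):
    d=np.diff(g[130:190,x]); i=np.argsort(-abs(d))[:5]; print(x,[(130+int(k),int(d[k])) for k in sorted(i)])
a=np.radians(-1.4); R=np.array([[np.cos(a),-np.sin(a)],[np.sin(a),np.cos(a)]])
P=np.r_[px2w(c,[(244,171),(440,171)],.016),px2w(c,[(458,176)],.025),px2w(c,[(520,175.5)],.023),px2w(c,[(250,143),(500,143)],.010)]
print(P[:,:2]@R)
"
```

```text
[-7.3198  0.4473  9.9809 -0.1355  1.2509 -0.0439  0.4444  0.2544  0.0224
  0.0007] 9.05
300 [(142, 16), (168, -21), (169, -23), (170, 16), (171, 17)]
360 [(140, -19), (142, 12), (168, -16), (169, -24), (171, 18)]
420 [(140, -18), (142, 12), (143, 13), (169, -29), (171, 20)]
500 [(141, -33), (143, 32), (144, 27), (169, -48), (170, -56)]
560 [(140, -44), (169, -53), (170, -27), (175, 28), (176, 37)]
[[0.4094 0.3209]
 [0.4798 0.3208]
 [0.4836 0.3205]
 [0.5061 0.3204]
 [0.411  0.3302]
 [0.5032 0.3303]]
```

```bash
python3 -c "
from h import *
print(finish_job())"
```

```text
the job is handed in; nothing more can be done
None
```

The job is handed in: the strip is fully home against the stop under the leaf, centred to about 0.5 mm and square. It is still gripped and pressed flat with about 10 N, the leaf is closed in the pictures, and the arm did not touch the timer, petri dish or coverslip box.

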